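# Hold in the wood lathe's spindle lock through the guard window

## Task

I want to unscrew the faceplate from the wood lathe, so hold the spindle lock in for me: reach down through the window in the steel guard on the headstock, push the lock lever's finger pad all the way down with the fingertips, and finish still holding it down. The window's edge is raw cut steel, so do not touch the guard at all, neither going in nor while pressing. Do not turn the spindle, and leave the tools and other things lying about where they are.

Things in the scene. Friction and masses are not known exactly. Their poses are not given: they have to be found in the camera images.
- lathe: midi wood lathe, green castings, 680 mm long, bolted down. Origin on the bench under the headstock's middle; y axis = direction of the spindle (+y to the handwheel, -y along the bed to the tailstock), x away from the operator. Headstock x -80..80, y -85..120, 236 mm high (handwheel to y 152); control box in front to x -127, motor behind to x 200, both below 160 mm. The guard is its highest part
- blank (a point): centre of the wooden bowl blank (136 mm across, 54 thick) that is screwed to the faceplate on the spindle's nose, 148 mm from the headstock's middle towards the tailstock, on the spindle axis, 185 mm above the bench; turns with the spindle
- tail_top (a point): highest point of the tailstock, the ball of its quill-lock lever, 249 mm above the bench; the tailstock's foot reaches 35 mm from it towards the headstock, its centre point 125 mm, its handwheel 140 mm the other way; the tool rest (204 mm high, 150 long) stands between it and the bowl blank on the operator's side
- guard: dark sheet-steel guard, 3 mm thick, a box lid over the headstock, 172 (x) by 131 (y) mm; its level top face is 265 mm above the bench. In the top is the hand window, a rectangle 80 mm along the lathe's x by 70 mm along its y. Origin: middle of the window, in the plane of the top face; axes as the lathe's. Fixed, not to be touched
- lock_lever: bright steel spindle-lock lever under the guard: a bar 12 mm wide from its pivot (hidden, 81 mm behind the window's middle in the lathe's +x) to a flat ribbed finger pad, 26 (x) by 28 (y) mm, inside the window. Pushed down, the tooth under the bar enters a notch of the index plate. Origin on the pivot, 250 mm above the bench; x axis along the bar away from the pad
- lock_pad (a point): middle of the finger pad's upper face; turns with the lever. At rest 7 mm below the guard's top face (258 above the bench) and 4 mm nearer the operator (lathe -x) than the window's middle: 36 mm to the window's front edge, 44 to its back edge, 35 to each side. Fully down it is 17 mm lower, 24 below the guard's top
- lock (a joint): angle of the lock lever (rad): 0 at rest (up), 0.2 fully down against its stop; the pad moves 85 mm per rad. A spring lifts it again when let go; on the pad it takes about 2 N to start and 8 N to hold fully down
- spindle (a joint): turning angle of the spindle with its index plate, handwheel and faceplate (rad); 0 at the start, with a notch right under the lever's tooth. It turns rather easily and must stay as it is
- sleeve_ledge: sanding sleeve, a brown abrasive tube, 30 mm outside, 25 mm high, standing on the headstock's flat end ledge beside the guard (bystander); origin at the middle of its foot
- sleeve_bench: larger sanding sleeve, a brown abrasive tube, 38 mm outside, 30 mm high, standing on the bench by the headstock end of the lathe (bystander); origin at the middle of its foot
- sanding_block: cork sanding block 50 x 90 x 30 mm lying across the lathe bed between tool rest and tailstock (bystander); origin at the middle of its underside
- mallet: carver's round wooden mallet standing on its head, handle up, 100 mm across, 230 mm high (bystander); origin at the middle of its foot
- gouge: turning gouge with a dark wooden handle, about 405 mm long, 36 mm thick, lying on the bench before the lathe (bystander); origin on the bench near the middle, its x axis runs from handle to blade
- wax_tin: flat round wax tin, 84 mm across, 34 mm high, on the bench (bystander); origin at the middle of its foot
- polish: amber bottle, 60 mm across, 150 mm high, on the bench to the left of the lathe (bystander); origin at the middle of its foot

How it is judged:
By the outcome, as a careful person would: the job done as asked, in the order asked, and still so for the second after the job is handed in, while the arm keeps its last pose, push and grip.
It also fails if it takes over 30 s, if anything falls off the work surface, if the arm or the gripper's body presses on something with over 40 N, if the wrist force passes 120 N, or if a joint passes its speed limit or range.

## Robot

A 6-joint arm with a two-finger parallel gripper is mounted at the origin on the work surface. World frame = base frame: x ahead of the robot, y to its left, z up, the work surface at z = 0. Lengths are in m, angles in degrees, forces in N, time in s.
With the tool pointing down it reaches from about 0.275 to 0.85 m from the base axis. Payload 19 kg.
Tool frame: the origin (TCP) lies at the very end of the fingers, on their centre line; the grasp point (between the pads) lies 19 mm behind it; z points along the fingers, y is the line along which they close (so a half turn about z gives the same grasp; the last joint's range is limited). The gripper opens to 85 mm and grips with 20 to 120 N. Pads are 22 mm wide; open, the fingers measure 114 mm over their backs; the gripper's body (76 mm by 85 mm) begins 54 mm behind the grasp point. The pads swing forward as they close: fully open they stand 13 mm farther back than shut.
Start: joints at [-74.943, 8.623, 82.357, -0, 89.026, -7.678], TCP at [0.222, -0.53, 0.231] pointing down, gripper open.
Joint ranges: [-160.23, 160.23], [-39.13, 120.54], [6.94, 153.29], [-79.49, 259.48], [9.18, 160.14], [-161.06, 161.06]. Speed limits (degrees/s): [108.29, 108.29, 127.2, 172.46, 172.46, 172.46].

## Interface

Orientations are given as [roll, pitch, yaw] about the fixed x, y, z axes, in that order (R = Rz(yaw) Ry(pitch) Rx(roll)).
In Python, from plant import arm gives the robot as it stands.
- The arm moves only by the shell command python3 -m inch 'ROWS' [FORCE]. ROWS is a JSON object of lists of equal length, an entry for each row: "translation": the shift along the tool's x, y, z normalised to -1 to 1, where 1 is 5 cm, a list of three; "angular": the turn, a rotation vector about the tool's x, y, z normalised to -1 to 1, where 1 is pi rad, a list of three; "hand": the opening, from 0 (shut) to 1 (fully open). A call has 1 to 20 rows; each row shifts and turns the commanded pose from where the row before left it, along the tool's axes as they then stand; what a row does not reach is not made up. A row lasts 1/8 s, in which the tool goes at most 62.5 mm and 10.7 degrees, less where a joint would pass 70% of its speed; a pose out of reach is approached as far as the arm can. A call with a number of a shift or a turn outside -1 to 1 is refused whole. A call with a gripper value outside its range is refused whole. The fingers move at their own pace and stop on an object; FORCE is the grip in N (left out, the last holds). Time passes only in rows, so rows that do not move let the fingers close. It gives the time, the measured TCP pose, the force, the opening and the grip force at its end, in the units of the state.
- arm.get_obs(): the state, without advancing time (a new reading comes with each control period).
- arm.capture(name): name is "side" or "top"; returns (picture, depth): 384x512x3 uint8, blue, green, red; 384x512 float32, m along the optical axis (not along the pixel's ray), 0 where there is no reading.
- arm.calibration(name): a dict with "intrinsics" (3x3 intrinsics, pixels), "position" and "rotation" of the camera in the world. Camera axes: x right, y down, z forward; pixel columns grow to the right and rows downward; lengths in m; the calibration is good to about 2 mm. A picture is of the moment at which its call begins. calibration takes no time and is no camera call.
- arm.close_job(): hands the job in; it is judged then, once.
Trained networks look in the newest picture that a camera, given by its name, has taken for a name from the list of things; names that differ only in an ending like _2 or _b are one class to them, and where a whole thing is asked for, a point or a joint stands for the part that bears it (a point fixed in the world has none). Each returns a list of dicts, best first, with "conf" (0 to 1); they miss things now and then, are a little off and sometimes report something else, mostly with a low value. They report only what shows in the picture. A call takes as long as a camera call.
- arm.outline_of(camera, label): "mask" (384x512 bool, what is visible of it) and "bbox" ([left, top, width, height] in pixels, round what is visible of it).
The state is a dict: "time_s": time; "q": joint angles; "dq": joint speeds; "effort": joint torques, N m; "tcp_pos": TCP position; "tcp_rot": TCP orientation; "wrist_force": force on the tool from outside, world axes, zero at the start; "torque": the same for the moment, N m; "gripper_width": opening from 0.0 (shut) to 1.0 (fully open); "finger_force": force on a finger pad.
Only numpy, scipy, OpenCV 4.12 (cv2) and the standard library are available. Lean on these libraries where they do the work, as an engineer would, in place of code of your own. Each camera call takes 0.05 s, during which the arm holds its last target. There are 200 camera calls.

## Working session

There is one attempt and no reset: what is moved stays moved. The work goes in short steps, Python scripts to look and compute and a shell command to move; the robot and the scene stay as the last step left them, time stands still between calls to the robot, and variables do not carry over. Pictures are saved under pics/ and viewed, at most 10 in all, crops included, and the job is handed in when it is done.

```bash
mkdir -p pics; cat > h.py <<'E'
import numpy as np,cv2
from plant import arm
def pts(name,depth,mask):
    c=arm.calibration(name);K=np.array(c["intrinsics"]);R=np.array(c["rotation"]);p=np.array(c["position"])
    v,u=np.nonzero(mask&(depth>0));d=depth[v,u]
    return (R@(np.linalg.inv(K)@np.vstack([u*d,v*d,d]))).T+p
E
python3 - <<'E'
from h import *
o=arm.get_obs();print(o)
for n in("side","top"):
    im,d=arm.capture(n);cv2.imwrite(f"pics/{n}0.png",im);np.save(f"{n}0.npy",d)
    print(arm.calibration(n))
    for l in("guard","lock_lever","lathe","sleeve_ledge","mallet","polish"):
        for r in arm.outline_of(n,l)[:2]:
            P=pts(n,d,r["mask"]);print(n,l,round(r["conf"],2),r["bbox"],np.median(P,0).round(3) if len(P) else None, P.max(0).round(3) if len(P) else None)
E
```

```text
{'time_s': 0.0, 'q': array([-7.49427211e+01,  8.64908557e+00,  8.23901616e+01,  1.29610659e-04,
        8.90267459e+01, -7.67646700e+00]), 'dq': array([-0.01077486,  0.00099549,  0.07489635, -0.05451744, -0.02208329,
        0.0019811 ]), 'effort': array([ 1.63327945e-04, -7.13051319e+01, -5.70870960e+01, -1.33628914e-04,
        8.85955902e-03, -1.77316881e-06]), 'tcp_pos': array([ 0.2221406 , -0.53010474,  0.23071872]), 'tcp_rot': array([-1.79934616e+02, -8.94372079e-03,  2.27337386e+01]), 'wrist_force': array([0.29783105, 0.08395614, 0.27963557]), 'torque': array([0.01196184, 0.03895408, 0.00414301]), 'finger_force': 0.0, 'gripper_width': 0.9993403852441466}
{'intrinsics': array([[446.95904075,   0.        , 256.15058848],
       [  0.        , 446.95904075, 193.45987424],
       [  0.        ,   0.        ,   1.        ]]), 'position': array([-0.15250949,  0.76829696,  0.93502409]), 'rotation': array([-128.01320889,   -1.09218365, -135.41094205])}Traceback (most recent call last):
  File "<stdin>", line 8, in <module>
  File "h.py", line 6, in pts
    return (R@(np.linalg.inv(K)@np.vstack([u*d,v*d,d]))).T+p
           ~~~~~~~~~~~~~~~~~~~~~~~~~~~~~~~~~~~~~~~~~~~~~~~^~
ValueError: operands could not be broadcast together with shapes (46,) (3,)
```

```bash
cat > h.py <<'E'
import numpy as np,cv2
from scipy.spatial.transform import Rotation as Ro
from plant import arm
def pts(name,depth,mask):
    c=arm.calibration(name);K=np.array(c["intrinsics"]);p=np.array(c["position"])
    R=Ro.from_euler("xyz",c["rotation"],degrees=True).as_matrix()
    v,u=np.nonzero(mask&(depth>0));d=depth[v,u]
    return (R@(np.linalg.inv(K)@np.vstack([u*d,v*d,d]))).T+p
E
python3 - <<'E'
from h import *
np.set_printoptions(suppress=True)
for n in("side","top"):
    im,d=arm.capture(n);cv2.imwrite(f"pics/{n}0.png",im);np.save(f"{n}0.npy",d)
    print(arm.calibration(n))
    for l in("guard","lock_lever","lathe","sleeve_ledge","mallet","polish"):
        for r in arm.outline_of(n,l)[:2]:
            P=pts(n,d,r["mask"]);print(n,l,round(r["conf"],2),r["bbox"],np.median(P,0).round(3) if len(P) else None, P.max(0).round(3) if len(P) else None)
            if l in("guard","lock_lever"):np.save(f"{n}_{l}_{r['conf']:.2f}.npy",r["mask"])
E
```

```text
{'intrinsics': array([[446.95904075,   0.        , 256.15058848],
       [  0.        , 446.95904075, 193.45987424],
       [  0.        ,   0.        ,   1.        ]]), 'position': array([-0.15250949,  0.76829696,  0.93502409]), 'rotation': array([-128.01320889,   -1.09218365, -135.41094205])}
side guard 0.58 [212.2, 128.4, 74.1, 60.4] [0.587 0.017 0.262] [0.944 0.09  0.268]
side guard 0.57 [203.8, 123.4, 95.8, 85.6] [0.591 0.127 0.21 ] [0.918 0.156 0.267]
side lock_lever 0.65 [242.9, 146.2, 17.1, 8.8] [0.593 0.003 0.255] [0.666 0.013 0.26 ]
side lathe 0.75 [179.3, 95.8, 162.5, 146.7] [0.586 0.024 0.176] [0.974 0.156 0.268]
side lathe 0.68 [224.8, 306.3, 33.4, 32.0] [0.326 0.315 0.032] [0.391 0.351 0.039]
side sleeve_ledge 0.25 [242.6, 143.0, 18.2, 11.5] [0.601 0.004 0.255] [0.691 0.013 0.26 ]
side mallet 0.79 [169.3, 281.3, 41.3, 83.8] [0.344 0.446 0.115] [0.496 0.483 0.23 ]
side polish 0.81 [84.8, 274.4, 34.2, 54.2] [0.558 0.539 0.085] [0.732 0.564 0.153]
{'intrinsics': array([[393.87552291,   0.        , 254.67568073],
       [  0.        , 393.87552291, 184.41116036],
       [  0.        ,   0.        ,   1.        ]]), 'position': array([0.3034201 , 0.05847955, 1.24170546]), 'rotation': array([-167.12470581,   -0.18450716,  -85.65769741])}
top guard 0.7 [256.4, 120.7, 61.9, 71.7] [0.623 0.003 0.264] [0.81  0.075 0.271]
top lock_lever 0.56 [280.9, 148.9, 9.8, 21.8] [0.593 0.    0.256] [0.667 0.011 0.262]
top lathe 0.72 [228.1, 110.3, 246.2, 108.1] [ 0.625 -0.065  0.2  ] [0.852 0.166 0.271]
top lathe 0.72 [277.9, 149.3, 14.1, 22.9] [ 0.593 -0.     0.256] [0.667 0.011 0.262]
top mallet 0.67 [106.2, 230.1, 40.6, 32.5] [0.357 0.419 0.117] [0.41  0.475 0.233]
top polish 0.88 [90.2, 160.6, 30.4, 25.4] [0.568 0.521 0.097] [0.632 0.606 0.158]
```

View pics/side0.png

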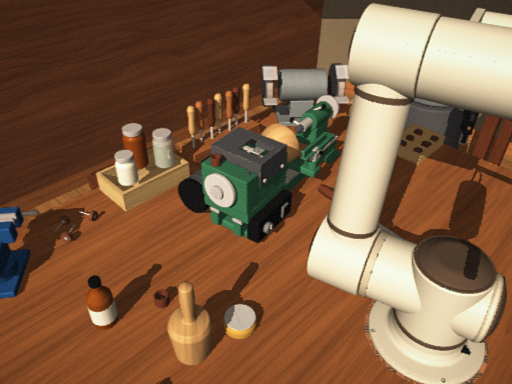

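View pics/top0.png

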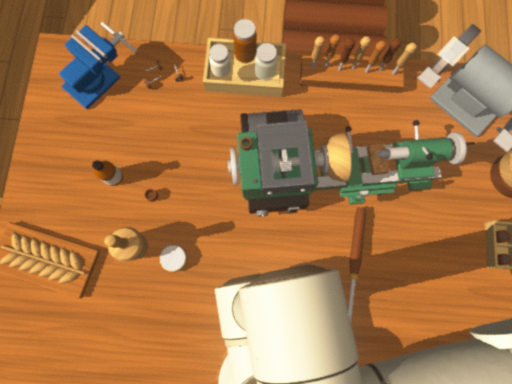

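The side view shows the guard at about (250,155) with the window and lever at (255,150). The top view shows the guard at about (287,157) with the lever at (286,160). The lathe's y runs roughly along world +y. Next I fit the window.

```bash
python3 - <<'E'
from h import *
np.set_printoptions(suppress=True)
for n,box in(("side",(195,115,305,215)),("top",(235,105,335,215))):
    d=np.load(f"{n}0.npy");im=cv2.imread(f"pics/{n}0.png")
    m=np.zeros(d.shape,bool);m[box[1]:box[3],box[0]:box[2]]=1
    P=pts(n,d,m);T=P[(abs(P[:,2]-.2655)<.004)&(abs(P[:,0]-.62)<.15)&(abs(P[:,1])<.12)]
    h=np.float32(T[:,:2]*1000);r=cv2.minAreaRect(h)
    print(n,"guardtop",len(T),r,T[:,2].mean())
    import glob
    L=np.load(glob.glob(f"{n}_lock_lever*")[0]);Q=pts(n,d,L)
    Q=Q[(Q[:,2]>.25)];print("lever",Q.min(0).round(4),Q.max(0).round(4));print(Q.round(3).tolist()[::6])
c=[]
for n,(x,y,w,h) in(("side",(200,115,110,100)),("top",(240,105,90,110))):
    im=cv2.imread(f"pics/{n}0.png")[y:y+h,x:x+w]
    c.append(cv2.resize(im,(400,500),interpolation=cv2.INTER_CUBIC))
cv2.imwrite("pics/crop.png",np.hstack(c))
E
```

```text
side guardtop 1198 ((609.3516235351562, 22.382888793945312), (173.97320556640625, 181.81158447265625), 9.69839096069336) 0.2645710831992839
lever [ 0.5677 -0.0168  0.2502] [0.6326 0.0134 0.2602]
[[0.633, 0.007, 0.253], [0.626, 0.01, 0.253], [0.613, -0.002, 0.254], [0.618, 0.009, 0.253], [0.605, -0.002, 0.255], [0.589, -0.013, 0.257], [0.6, 0.004, 0.256], [0.585, -0.005, 0.259], [0.607, 0.008, 0.251], [0.589, 0.002, 0.257], [0.576, -0.009, 0.258], [0.585, 0.006, 0.257], [0.571, -0.004, 0.259], [0.583, 0.008, 0.256], [0.573, -0.005, 0.255], [0.569, 0.007, 0.258]]
top guardtop 2280 ((610.6266479492188, 24.743240356445312), (173.772216796875, 177.79531860351562), 9.551445960998535) 0.2644810459554418
lever [ 0.5713 -0.0159  0.2503] [0.63   0.0114 0.2623]
[[0.63, 0.008, 0.253], [0.627, 0.003, 0.253], [0.621, 0.008, 0.256], [0.619, 0.002, 0.253], [0.617, -0.001, 0.252], [0.614, -0.003, 0.252], [0.608, 0.004, 0.254], [0.605, -0.001, 0.256], [0.6, 0.001, 0.254], [0.595, 0.004, 0.26], [0.597, -0.012, 0.257], [0.593, 0.001, 0.259], [0.594, -0.014, 0.259], [0.591, -0.002, 0.256], [0.587, 0.011, 0.256], [0.589, -0.005, 0.257], [0.584, 0.008, 0.259], [0.587, -0.01, 0.255], [0.582, 0.003, 0.26], [0.584, -0.013, 0.255], [0.58, -0.002, 0.259], [0.576, 0.008, 0.259], [0.578, -0.008, 0.256], [0.575, 0.002, 0.255], [0.576, -0.016, 0.255], [0.572, -0.008, 0.258]]
```

View pics/crop.png

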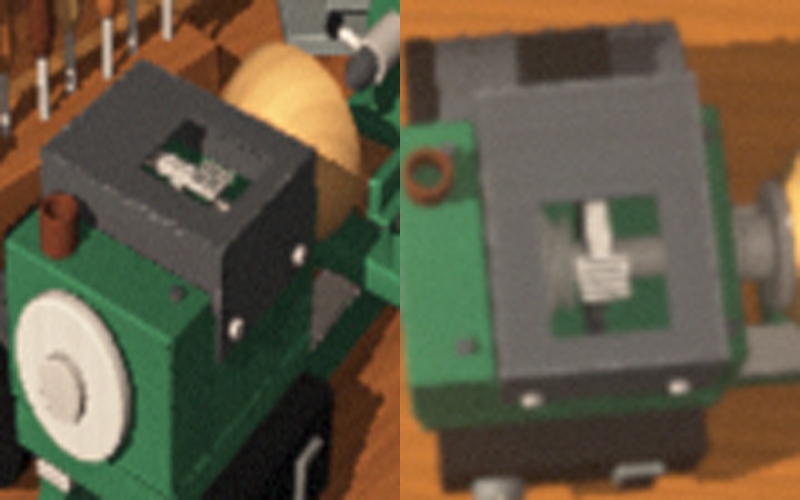

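The crop's left panel (side) shows the ribbed pad in the window, at about (215,180) in the crop. The right panel (top) shows the pad centred in the window at about (603,275), with the sleeve on the ledge at left. I'll intersect the hole pixels with the guard plane.

```bash
python3 - <<'E'
from h import *
import glob
np.set_printoptions(suppress=True)
a=np.radians(9.6);A=np.array([[np.cos(a),np.sin(a)],[-np.sin(a),np.cos(a)]]) # world->lathe
for n in("side","top"):
    d=np.load(f"{n}0.npy");full=np.ones(d.shape,bool)
    D=d.copy();D[D<=0]=5
    P=pts(n,D,full).reshape(*d.shape,3)
    p=np.array(arm.calibration(n)["position"])
    t=(.265-p[2])/(P[...,2]-p[2]);G=p+t[...,None]*(P-p)  # rays at plane
    near=(np.hypot(G[...,0]-.597,G[...,1]-.002)<.06)
    hole=near&(P[...,2]<.261)
    k,lab,st,ce=cv2.connectedComponentsWithStats(hole.astype(np.uint8))
    i=1+st[1:,4].argmax();H=np.float32(G[lab==i][:,:2]*1000)
    r=cv2.minAreaRect(H);L=H@A.T;lo,hi=np.percentile(L,2,0),np.percentile(L,98,0)
    print(n,"hole",st[i],r,"lathe-frame lo/hi",lo,hi,"centre world",A.T@((lo+hi)/2),"mean",H.mean(0))
    T=P[(abs(P[...,2]-.2645)<.005)];T=T[(abs(T[:,0]-.61)<.13)&(abs(T[:,1])<.12)][:,:2]*1000@A.T
    c=np.median(T,0);T=T[(abs(T[:,0]-c[0])<80)]
    print(" guard y edges",np.histogram(T[:,1],bins=np.arange(-180,20,5)+0)[0])
    Lm=np.load(glob.glob(f"{n}_lock_lever*")[0]);Q=pts(n,d,Lm);l=Q[:,:2]*1000@A.T
    w=l[:,0];f=np.percentile(w,2);s=(w<f+24)
    print(" pad lathe front x",f,"y 3..97%",np.percentile(l[s,1],[3,97]),"world centre",A.T@np.array([f+13,np.mean(np.percentile(l[s,1],[3,97]))]),np.median(Q[s,2]))
E
```

```text
side hole [239 139  36  19 351] ((585.2872314453125, -1.13055419921875), (79.67974853515625, 66.810302734375), 8.797280311584473) lathe-frame lo/hi [ 540.24060556 -129.84130791] [614.74775035 -66.47010179] centre world [585.77627477  -0.4731557 ] mean [585.1786      -0.11439999]
 guard y edges [ 0  1 14 46 38 46 47 45 49 31 32 18 26 15 27 24 24 27 21 28 24 20 35 49
 49 55 62 51 75 44  0  0  0  6  2  3  2  3  3]
 pad lathe front x 561.1127379666615 y 3..97% [-113.24165556  -85.33178266] world centre [582.63080618  -2.15224979] 0.25693703361988535
top hole [271 148  30  32 799] ((586.5040893554688, -3.742889404296875), (82.85118103027344, 71.25619506835938), 9.288928985595703) lathe-frame lo/hi [ 541.32371494 -134.1346424 ] [617.6334196  -67.12665145] centre world [588.14561777  -2.58250466] mean [587.8197     -2.7269065]
 guard y edges [  0   0  27 103 107 103 101 103  93  49  51  49  49  54  53  51  56  49
  51  51  50  50  61 101 104 103 101 103 104   0   0   0   4   6   4   1
   5   8   2]
 pad lathe front x 563.3720478006468 y 3..97% [-112.97708785  -87.46249575] world centre [585.01408408  -2.6954735 ] 0.257821280159924
```

```bash
python3 -m inch '{"translation":[[0,0,-0.85],[0,0,-0.85],[0,0,-0.85],[0,0,-0.85],[0.8,-0.52,0],[0.8,-0.52,0],[0.8,-0.52,0],[0.8,-0.52,0],[0.8,-0.52,0],[0.8,-0.52,0],[0.8,-0.52,0],[0.8,-0.52,0],[0.8,-0.52,0],[0.8,-0.52,0],[0.8,-0.52,0],[0.8,-0.52,0],[0.8,-0.52,0],[0,0,0],[0,0,0],[0,0,0]],"angular":[[0,0,0],[0,0,0],[0,0,0],[0,0,0],[0,0,0],[0,0,0],[0,0,0],[0,0,0],[0,0,0],[0,0,0],[0,0,0],[0,0,0],[0,0,0],[0,0,0],[0,0,0],[0,0,0],[0,0,0],[0,0,0.0364],[0,0,0.0364],[0,0,0]],"hand":[0,0,0,0,0,0,0,0,0,0,0,0,0,0,0,0,0,0,0,0]}' 20
```

```text
time_s: 3.3
tcp_pos: [0.5712, -0.0175, 0.4013]
tcp_rot: [-180.0, 0.0, 9.7]
wrist_force: [0.2, -0.1, 0.1]
gripper_width: -0.0
finger_force: 0.0
```

```bash
python3 -m inch '{"translation":[[0.302,-0.253,0],[0,0,0.7],[0,0,0.7],[0,0,0.6],[0,0,0]],"angular":[[0,0,0],[0,0,0],[0,0,0],[0,0,0],[0,0,0]],"hand":[0,0,0,0,0]}'
python3 - <<'E'
from h import *
c=[]
for n,(x,y,w,h) in(("side",(200,65,120,150)),("top",(230,95,120,150))):
    im,d=arm.capture(n);c.append(cv2.resize(im[y:y+h,x:x+w],(400,500),interpolation=cv2.INTER_CUBIC))
cv2.imwrite("pics/near.png",np.hstack(c))
E
```

```text
time_s: 3.92
tcp_pos: [0.5837, -0.0021, 0.2995]
tcp_rot: [-179.9, 0.2, 9.7]
wrist_force: [-1.0, 0.7, 0.6]
gripper_width: 0.002
finger_force: 0.0
```

View pics/near.png

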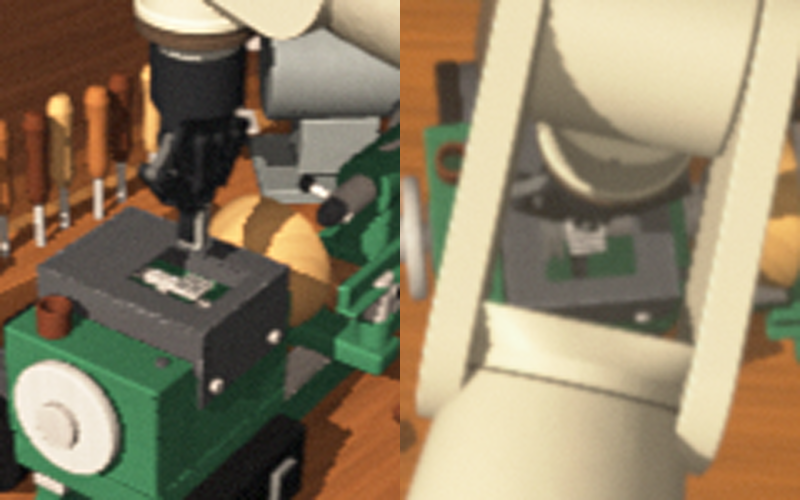

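The left panel shows the fingertips at about (195,250), hanging above the window. The right panel shows them over the pad at about (588,235). That agrees with the computed pose, so I descend in stages.

```bash
python3 -m inch '{"translation":[[0,0,0.4],[0,0,0.33],[0,0,0],[0,0,0]],"angular":[[0,0,0],[0,0,0],[0,0,0],[0,0,0]],"hand":[0,0,0,0]}'
python3 -m inch '{"translation":[[0,0,0.1],[0,0,0.1],[0,0,0],[0,0,0]],"angular":[[0,0,0],[0,0,0],[0,0,0],[0,0,0]],"hand":[0,0,0,0]}'
```

```text
time_s: 4.53
tcp_pos: [0.5842, -0.0026, 0.2658]
tcp_rot: [180.0, -0.1, 9.6]
wrist_force: [0.1, 0.3, 0.2]
gripper_width: -0.001
finger_force: 0.0
time_s: 5.03
tcp_pos: [0.584, -0.0027, 0.2551]
tcp_rot: [180.0, -0.0, 9.6]
wrist_force: [-1.3, -1.2, 2.5]
gripper_width: 0.001
finger_force: 1.5
```

```bash
python3 -m inch '{"translation":[[0,0,0.1],[0,0,0.1],[0,0,0],[0,0,0]],"angular":[[0,0,0],[0,0,0],[0,0,0],[0,0,0]],"hand":[0,0,0,0]}'
python3 -m inch '{"translation":[[0,0,0.05],[0,0,0.03],[0,0,0],[0,0,0]],"angular":[[0,0,0],[0,0,0],[0,0,0],[0,0,0]],"hand":[0,0,0,0]}'
```

```text
time_s: 5.52
tcp_pos: [0.5841, -0.0026, 0.2449]
tcp_rot: [180.0, -0.0, 9.6]
wrist_force: [-2.2, -0.6, 6.5]
gripper_width: 0.001
finger_force: 3.6
time_s: 6.02
tcp_pos: [0.5843, -0.0026, 0.2417]
tcp_rot: [180.0, -0.1, 9.6]
wrist_force: [-2.4, -0.2, 13.2]
gripper_width: 0.005
finger_force: 7.0
```

```bash
python3 -m inch '{"translation":[[0,0,0.02],[0,0,0],[0,0,0],[0,0,0]],"angular":[[0,0,0],[0,0,0],[0,0,0],[0,0,0]],"hand":[0,0,0,0]}'
python3 - <<'E'
from h import *
c=[]
for n,(x,y,w,h) in(("side",(190,100,120,110)),("top",(230,95,120,110))):
    im,d=arm.capture(n);c.append(cv2.resize(im[y:y+h,x:x+w],(400,500),interpolation=cv2.INTER_CUBIC))
cv2.imwrite("pics/end.png",np.hstack(c));o=arm.get_obs();print(o["wrist_force"],o["tcp_pos"],o["torque"])
E
```

```text
time_s: 6.52
tcp_pos: [0.5844, -0.0026, 0.2414]
tcp_rot: [180.0, -0.2, 9.6]
wrist_force: [-3.8, -0.9, 19.5]
gripper_width: -0.002
finger_force: 10.0
[-4.54122537 -0.58755572 19.09438727] [ 0.58437541 -0.00261387  0.24139517] [-0.0182073   0.51585082 -0.00294146]
```

View pics/end.png

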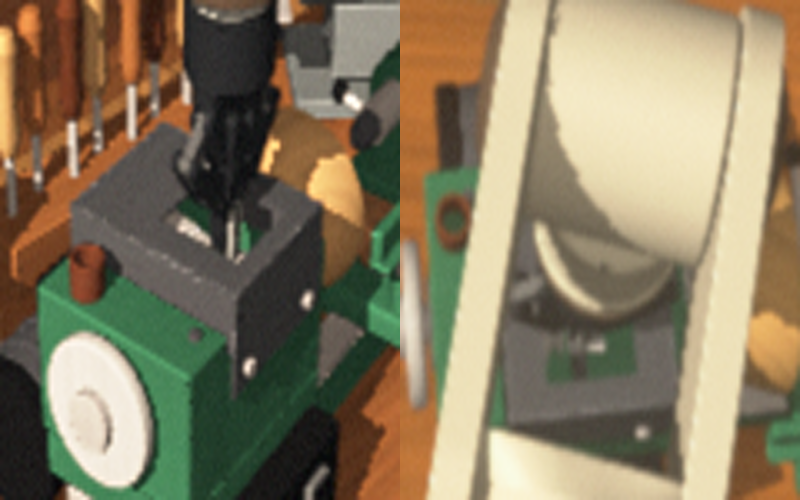

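The left panel shows the fingers in the window at about (228,235), clear of its edges. The lever is down on its stop: the force rose to 19 N with almost no further travel, at z = 0.2414 (the expected height is 0.241).

```bash
python3 -c "
from plant import arm
print(arm.close_job())"
```

```text
the job is handed in; nothing more can be done
None
```

The spindle lock is pressed fully down against its stop and still held there at about 19 N; the pictures show the fingers clear of the guard's window edges, and the job is handed in.

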